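# Book in the plates on the check-in pads

### The arm

A 6-joint arm with a two-finger parallel gripper is mounted at the origin on the work surface. World frame = base frame: x ahead of the robot, y to its left, z up, the work surface at z = 0. Lengths are in mm, angles in rad, forces in N, time in s.
With the tool pointing down it reaches from about 325 to 775 mm from the base axis. Payload 9.3 kg.
Tool frame: the origin (TCP) lies where the fingers leave the gripper's body, on its centre line; the fingertips stand 73 mm ahead of it and the grasp point (between the pads) lies 54 mm ahead of it; z points along the fingers, y is the direction in which the jaws open and shut (so a half turn about z gives the same grasp; the last joint's range is limited). The gripper opens to 85 mm and grips with 20 to 120 N. Pads are 22 mm wide; open, the fingers measure 114 mm over their backs; the gripper's body (76 mm by 85 mm) begins 54 mm behind the grasp point. The pads swing forward as they close: fully open they stand 13 mm farther back than shut.
Start: joints at [1.151, 0.259, 0.021, 1.334, 0, 1.418], TCP at [145.007, 530.537, 303.879] pointing down, gripper open.
Joint ranges: [-3.04, 3.04], [-0.91, 1.82], [-1.04, 1.36], [-1.92, 1.95], [-1.52, 1.45], [-3.14, 3.14]. Speed limits (rad/s): [2.22, 2.22, 2.79, 3.14, 3.14, 3.14].

### API

Orientations are given as [roll, pitch, yaw] about the fixed x, y, z axes, in that order (R = Rz(yaw) Ry(pitch) Rx(roll)).
In Python, from workcell import r gives the robot as it stands. The module is installed in compiled form; this text tells all that it offers.
- The arm moves only by the tool apply_moves, never from a script. Its argument "increments" is a list of rows, each an object of numbers: "tx", "ty", "tz": the shift along the tool's x, y, z in cm; "twist": the turn about the tool's z in rad. A call has 1 to 10 rows; each row shifts and turns the commanded pose from where the row before left it, along the tool's axes as they then stand; what a row does not reach is not made up. A row lasts 1/8 s, in which the tool goes at most 62.5 mm and 10.7 degrees, less where a joint would pass 70% of its speed; a pose out of reach is approached as far as the arm can. A call is refused whole if a number of a shift passes 6.25 or a number of a turn 0.188, either way. A call with a gripper value outside its range is refused whole. "grip" is the opening in per cent of the stroke, from 0 (shut) to 100 (fully open), set as the call begins (left out, the last holds). The fingers move at their own pace and stop on an object; "squeeze" is the grip in N (left out, the last holds). Time passes only in rows, so rows that do not move let the fingers close. It gives the time, the measured TCP pose, the force and the opening at its end, in the units of the state.
- r.get_obs(): the state, without advancing time (a new reading comes with each control period).
- r.snapshot(name): name is "side" or "top"; returns the picture (384x512x3 uint8, red, green, blue); there is no depth.
- r.camera_info(name): a dict with "mtx" (3x3 intrinsics, pixels), "k1" (the pictures are not rectified: a ray, as slopes to the right and down, at radius r is drawn at 1 + k1 r^2 times it, then the intrinsics apply), "rvec" (rotation vector, rad) and "tvec" (3), from world to camera coordinates, as OpenCV has them. Camera axes: x right, y down, z forward; pixel columns grow to the right and rows downward; lengths in mm; the calibration is good to about 2 mm. A picture is of the moment at which its call begins. camera_info takes no time and is no camera call.
- r.hand_in(): hands the job in, once; it reports no verdict.
Trained networks look in the newest picture that a camera, given by its name, has taken for a name from the list of things; names that differ only in an ending like _2 or _b are one class to them, and where a whole thing is asked for, a point or a joint stands for the part that bears it (a point fixed in the world has none). Each returns a list of dicts, best first, with "score" (0 to 1); they miss things now and then, are a little off and sometimes report something else, mostly with a low value. They report only what shows in the picture. A call takes as long as a camera call. They do not tell look-alikes from the thing itself.
- r.look_for(camera, name): "bbox" ([centre column, centre row, width, height] in pixels, round what is visible of it).
- r.mark_of(camera, name): "position" ([column, row] in pixels: a listed point, or the origin of a listed thing).
The state is a dict: "time": time; "q": joint angles; "qd": joint speeds; "joint_torque": joint torques, N m; "eef_pos": TCP position; "tcp_rot": TCP orientation; "wrist_force": force on the tool from outside, world axes, zero at the start; "moment": the same for the moment, N m; "grip_width": opening from 0.0 (shut) to 1.0 (fully open).
Only numpy, scipy, OpenCV 4.12 (cv2) and the standard library are available. Lean on these libraries where they do the work, as an engineer would, in place of code of your own. Each camera call takes 0.05 s, during which the arm holds its last target.

### The job

Book in the recovered plates for the workshop record: with a fingertip, gently press the red plate, then the yellow plate, then the white plate with the blue band, each until its check-in pad is fully down, where it stays. Only touch the plates, never pick one up or shift it off its pad, and leave the green plate and everything else on the bench alone. Finish with the hand clear of everything.

Things in the scene. Friction and masses are not known exactly. Their poses are not given: they have to be found in the camera images.
- spot_red (a point): the spot to touch on the red plate: centre of the upper face of a loose red blank plate, 150 x 90 x 4 mm (about 100 g, x along the 150 mm). It lies inside a 2 mm lip on the platform of its check-in pad; its upper face is 58 mm above the table while the pad is up, 46 mm when fully down. z is up. Anywhere on the plate moves the pad down level.
- spot_yellow (a point): the spot to touch on the yellow plate: centre of the upper face of a loose yellow blank plate, 150 x 90 x 4 mm (about 100 g, x along the 150 mm). It lies inside a 2 mm lip on the platform of its check-in pad; its upper face is 58 mm above the table while the pad is up, 46 mm when fully down. z is up. Anywhere on the plate moves the pad down level.
- spot_white (a point): the spot to touch on the white plate: centre of the upper face of a loose white (blue band along one short edge) blank plate, 150 x 90 x 4 mm (about 100 g, x along the 150 mm). It lies inside a 2 mm lip on the platform of its check-in pad; its upper face is 58 mm above the table while the pad is up, 46 mm when fully down. z is up. Anywhere on the plate moves the pad down level.
- spot_green (a point): middle of the green plate: centre of the upper face of a loose green blank plate, 150 x 90 x 4 mm (about 100 g, x along the 150 mm). It lies inside a 2 mm lip on the platform of its check-in pad; its upper face is 58 mm above the table while the pad is up, 46 mm when fully down. z is up. This one stays untouched.
- pad_red (a joint): drop of the black platform (orange band round its edge, 160 x 100 mm) under the red plate, m: 0 up (start), 0.012 fully down on its stop. It slides down under 3 to 6 N and stays where it is left, with no spring back; the band sinks into the housing. A springy cushion under the plate (2 N per mm, up to 6 mm) lets the plate sink 1 to 3 mm more while pressed.
- pad_yellow (a joint): drop of the black platform (orange band round its edge, 160 x 100 mm) under the yellow plate, m: 0 up (start), 0.012 fully down on its stop. It slides down under 3 to 6 N and stays where it is left, with no spring back; the band sinks into the housing. A springy cushion under the plate (2 N per mm, up to 6 mm) lets the plate sink 1 to 3 mm more while pressed.
- pad_white (a joint): drop of the black platform (orange band round its edge, 160 x 100 mm) under the white plate, m: 0 up (start), 0.012 fully down on its stop. It slides down under 3 to 6 N and stays where it is left, with no spring back; the band sinks into the housing. A springy cushion under the plate (2 N per mm, up to 6 mm) lets the plate sink 1 to 3 mm more while pressed.
- pad_green (a joint): drop of the black platform (orange band round its edge, 160 x 100 mm) under the green plate, m: 0 up (start), 0.012 fully down on its stop. It slides down under 3 to 6 N and stays where it is left, with no spring back; the band sinks into the housing. A springy cushion under the plate (2 N per mm, up to 6 mm) lets the plate sink 1 to 3 mm more while pressed.
- base_red: fixed grey housing of the red plate's pad, 170 x 110 x 30 mm (x along the 170), origin at the centre of its underside on the table
- base_yellow: fixed grey housing of the yellow plate's pad, 170 x 110 x 30 mm (x along the 170), origin at the centre of its underside on the table
- base_white: fixed grey housing of the white plate's pad, 170 x 110 x 30 mm (x along the 170), origin at the centre of its underside on the table
- base_green: fixed grey housing of the green plate's pad, 170 x 110 x 30 mm (x along the 170), origin at the centre of its underside on the table
- screwdriver: bystander: loose orange-handled screwdriver 170 mm long, lying in the aisle between the middle pads; origin at its underside, x along it
- socket: bystander: loose steel socket, 26 mm across and 38 mm tall, standing in the same aisle nearer the robot; origin at the centre of its underside
- can: bystander: loose can 66 mm across, 170 mm tall, beyond the pads; origin at the centre of its underside
- jar: bystander: loose jar 64 mm across, 75 mm tall, beyond the pads; origin at the centre of its underside
- tape: bystander: loose yellow ring of tape 96 mm across, 40 mm tall, beyond the pads; origin at the centre of its underside
- wrench: bystander: loose steel wrench 180 mm long lying to the left of the pads; origin at its underside, x along it
- mug: bystander: loose blue mug 80 mm across, 90 mm tall, to the right of the pads; origin at the centre of its underside
- plate_red: the loose red plate itself, origin at the centre of its underside (4 mm below spot_red)
- plate_yellow: the loose yellow plate itself, origin at the centre of its underside (4 mm below spot_yellow)
- plate_white: the loose white plate itself, origin at the centre of its underside (4 mm below spot_white)
- plate_green: the loose green plate itself, origin at the centre of its underside (4 mm below spot_green)
Things that resemble listed ones, but are neither listed nor needed, are in the scene too. Several things have the shape of the plate_red; the one meant has the colours described above.

How it is judged:
By the outcome, as a careful person would: the job done as asked, in the order asked, and still so for the second after the job is handed in, with the robot touching nothing.
It also fails if it takes over 48 s, if anything falls off the work surface, if the arm or the gripper's body presses on something with over 40 N, if the wrist force passes 120 N, or if a joint passes its speed limit or range.

## Working session

There is one attempt and no reset: what is moved stays moved. The work goes in short steps, Python scripts to look and compute and a tool call to move; the robot and the scene stay as the last step left them, time stands still between calls to the robot, and variables do not carry over. Pictures are saved under pics/ and viewed, and the job is handed in when it is done.

Besides the shell and the picture viewer there is one more tool, called by a JSON object that holds its "op" and its "data". apply_moves: Moves the arm, as the interface text tells. Its arguments: {"type":"object","properties":{"increments":{"type":"array"},"grip":{"type":"number"},"squeeze":{"type":"number"}},"required":["increments"]}

```bash
mkdir -p pics
cat > h.py <<'E'
import numpy as np, cv2
from workcell import r
def snap(c,n):
    im=r.snapshot(c); cv2.imwrite(f'pics/{n}.png',cv2.cvtColor(im,cv2.COLOR_RGB2BGR)); return im
def ray(c,px):
    i=r.camera_info(c);K=np.array(i['mtx'],float);k=i['k1']
    d=cv2.undistortPoints(np.array([[px]],float),K,np.array([k,0,0,0,0],float))[0,0]
    R=cv2.Rodrigues(np.array(i['rvec'],float))[0];t=np.array(i['tvec'],float).ravel()
    return -R.T@t,R.T@np.array([d[0],d[1],1])
def atz(c,px,z):
    o,d=ray(c,px);return o+d*(z-o[2])/d[2]
def proj(c,P):
    i=r.camera_info(c)
    return cv2.projectPoints(np.array([P],float).reshape(-1,1,3),np.array(i['rvec'],float),np.array(i['tvec'],float),np.array(i['mtx'],float),np.array([i['k1'],0,0,0,0],float))[0].reshape(-1,2)
E
python3 - <<'E'
from h import *
snap('top','t0');snap('side','s0')
for c in('top','side'):
  for n in['spot_red','spot_yellow','spot_white','spot_green']:
    print(c,n,[(np.round(m['position']),round(m['score'],2),np.round(atz(c,m['position'],58))) for m in r.mark_of(c,n)][:5])
o=r.get_obs();print(o['time'],o['eef_pos'],o['tcp_rot'],o['wrist_force'],o['grip_width'])
E
```

```text
top spot_red [(array([279., 195.]), 0.97, array([ 492., -101.,   58.])), (array([388., 237.]), 0.89, array([ 335., -485.,   58.])), (array([178., 264.]), 0.71, array([252., 267.,  58.])), (array([325., 235.]), 0.58, array([ 346., -262.,   58.]))]
top spot_yellow [(array([171., 179.]), 0.63, array([558., 294.,  58.]))]
top spot_white [(array([342., 171.]), 0.81, array([ 577., -332.,   58.]))]
top spot_green [(array([219., 191.]), 0.95, array([510., 118.,  58.]))]
side spot_red [(array([324., 166.]), 0.93, array([ 348., -180.,   58.])), (array([333., 127.]), 0.76, array([ 331., -417.,   58.])), (array([349., 302.]), 0.73, array([262., 327.,  58.])), (array([270., 172.]), 0.59, array([ 514., -113.,   58.]))]
side spot_yellow [(array([227., 271.]), 0.97, array([557., 294.,  58.]))]
side spot_white [(array([266., 136.]), 0.81, array([ 564., -317.,   58.])), (array([270., 171.]), 0.15, array([ 515., -118.,   58.]))]
side spot_green [(array([257., 226.]), 0.65, array([513., 130.,  58.])), (array([265., 135.]), 0.17, array([ 565., -322.,   58.]))]
0.5 [144.99455498 530.51683767 303.86908159] [-3.14156056e+00 -2.07264335e-05  2.87478197e+00] [-0.05615166 -0.11363272 -0.39404618] 1.0038327216516958
```

View pics/t0.png

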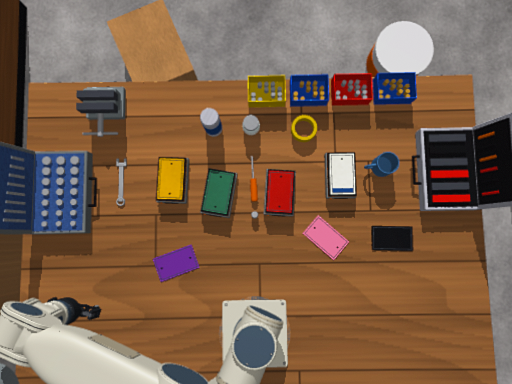

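View pics/s0.png

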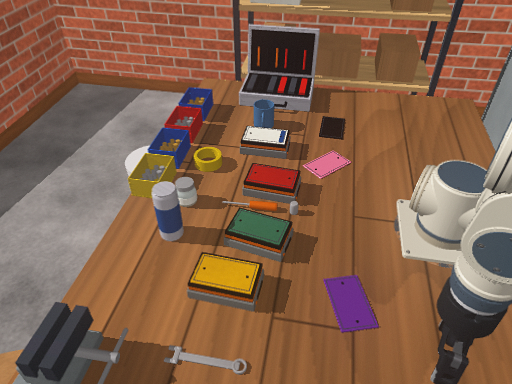

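The top view shows yellow (171,179), green (219,191), red (279,195) and white (342,172, band at its lower edge). The pink, purple and black plates are look-alikes. I'll refine the centres by colour.

Run:
```python
from h import *
S={'red':('top',(279,195),'side',(270,178)),'yellow':('top',(171,179),'side',(227,271)),'white':('top',(342,171),'side',(266,135)),'green':('top',(219,191),'side',(257,228))}
for c,f in(('top','t0'),('side','s0')):
  im=cv2.imread(f'pics/{f}.png');hsv=cv2.cvtColor(im,cv2.COLOR_BGR2HSV).astype(int);H,Sa,V=hsv[...,0],hsv[...,1],hsv[...,2]
  M={'red':((H<6)|(H>174))&(Sa>180)&(V>90),'yellow':(H>18)&(H<32)&(Sa>170)&(V>150),'white':((Sa<60)&(V>170))|((H>95)&(H<125)&(Sa>100)),'green':(H>60)&(H<95)&(Sa>80)}
  for n in S:
    p=S[n][1] if c=='top' else S[n][3]
    m=M[n].astype(np.uint8); m=cv2.morphologyEx(m,cv2.MORPH_CLOSE,np.ones((3,3)))
    k,l,st,ce=cv2.connectedComponentsWithStats(m,connectivity=4)
    d=[np.hypot(*(ce[i]-p)) if st[i][4]>150 else 999 for i in range(k)]; i=int(np.argmin(d))
    ys,xs=np.where(l==i)
    W=np.array([atz(c,(x,y),58)[:2] for x,y in zip(xs,ys)],np.float32)
    rc=cv2.minAreaRect(W);print(c,n,st[i],np.round(W.mean(0)),np.round(rc[0]),np.round(rc[1]),round(rc[2],1))
```

```text
top red [ 266  170   28   43 1044] [ 506. -102.] [ 507. -102.] [ 92. 151.] 85.4
top yellow [ 157  158   27   42 1005] [560. 296.] [560. 296.] [ 91. 148.] 86.7Traceback (most recent call last):
  File "<stdin>", line 12, in <module>
  File "h.py", line 11, in atz
    o,d=ray(c,px);return o+d*(z-o[2])/d[2]
        ~~~^^^^^^
  File "h.py", line 6, in ray
    i=r.camera_info(c);K=np.array(i['mtx'],float);k=i['k1']
ValueError: time passes only in moves, steps and waits
```

```bash
sed -i 's/r.camera_info(c)/CI(c)/; s/^from workcell import r/from workcell import r\nimport functools\nCI=functools.lru_cache(None)(lambda c:r.camera_info(c))/' h.py; grep -n CI h.py
cat > seg.py <<'E'
from h import *
S={'red':((279,195),(270,178)),'yellow':((171,179),(227,271)),'white':((342,171),(266,135)),'green':((219,191),(257,228))}
def seg(ft,fs,z=58,names=S,cams=('top','side')):
 for c,f in(('top',ft),('side',fs)):
  if c not in cams: continue
  im=cv2.imread(f'pics/{f}.png');hsv=cv2.cvtColor(im,cv2.COLOR_BGR2HSV).astype(int);H,Sa,V=hsv[...,0],hsv[...,1],hsv[...,2]
  M={'red':((H<6)|(H>174))&(Sa>180)&(V>90),'yellow':(H>18)&(H<32)&(Sa>170)&(V>150),'white':((Sa<60)&(V>170))|((H>95)&(H<125)&(Sa>100)),'green':(H>60)&(H<95)&(Sa>80)}
  for n in names:
    p=S[n][c=='side']
    m=M[n].astype(np.uint8); m=cv2.morphologyEx(m,cv2.MORPH_CLOSE,np.ones((3,3)))
    k,l,st,ce=cv2.connectedComponentsWithStats(m,connectivity=4)
    d=[np.hypot(*(ce[i]-p)) if st[i][4]>150 else 999 for i in range(k)]; i=int(np.argmin(d))
    ys,xs=np.where(l==i)
    W=np.array([atz(c,(x,y),z)[:2] for x,y in zip(xs,ys)],np.float32)
    rc=cv2.minAreaRect(W);print(c,n,st[i],np.round(W.mean(0)),np.round(rc[0]),np.round(rc[1]),round(rc[2],1))
E
python3 -c "
from seg import *
seg('t0','s0');print(r.get_obs()['time'])"
```

```text
4:CI=functools.lru_cache(None)(lambda c:r.camera_info(c))
8:    i=CI(c);K=np.array(i['mtx'],float);k=i['k1']
15:    i=CI(c)
top red [ 266  170   28   43 1044] [ 506. -102.] [ 507. -102.] [ 92. 151.] 85.4
top yellow [ 157  158   27   42 1005] [560. 296.] [560. 296.] [ 91. 148.] 86.7
top white [330 154  25  40 973] [ 567. -330.] [ 567. -330.] [ 88. 144.] 88.9
top green [ 202  169   32   46 1083] [509. 124.] [509. 124.] [ 94. 154.] 79.1
side red [246 164  52  25 874] [506. -97.] [507. -98.] [ 93. 151.] 85.3
side yellow [ 191  254   68   40 1829] [560. 301.] [561. 299.] [ 91. 149.] 87.0
side white [ 243  100   45   44 1083] [ 582. -394.] [ 570. -429.] [151. 301.] 1.6
side green [ 229  209   60   36 1241] [507. 128.] [509. 126.] [ 91. 149.] 79.6
0.5
```

{"op": "apply_moves", "data": {"grip": 0, "increments": [{"tx":-3.4,"ty":-3.4},{"tx":-3.4,"ty":-3.4},{"tx":-3.4,"ty":-3.4},{"tx":-3.4,"ty":-3.4},{"tx":-3.4,"ty":-3.4},{"tx":-3.4,"ty":-3.4},{"tx":-3.4,"ty":-3.4},{"tx":-3.4,"ty":-3.4},{"tx":-3.4,"ty":-3.4},{"tx":-3.4,"ty":-3.4}]}}

```text
$.increments[0]: bad value
```

{"op": "apply_moves", "data": {"increments": [{"tx":-3.4,"ty":-3.4},{"tx":-3.4,"ty":-3.4},{"tx":-3.4,"ty":-3.4},{"tx":-3.4,"ty":-3.4},{"tx":-3.4,"ty":-3.4},{},{}]}}

```text
$.increments[0]: bad value
```

{"op": "apply_moves", "data": {"grip": 0, "increments": [{"tx":-3.4,"ty":-3.4,"tz":0,"twist":0},{"tx":-3.4,"ty":-3.4,"tz":0,"twist":0},{"tx":-3.4,"ty":-3.4,"tz":0,"twist":0},{"tx":-3.4,"ty":-3.4,"tz":0,"twist":0},{"tx":-3.4,"ty":-3.4,"tz":0,"twist":0},{"tx":-3.4,"ty":-3.4,"tz":0,"twist":0},{"tx":-3.4,"ty":-3.4,"tz":0,"twist":0},{"tx":-3.4,"ty":-3.4,"tz":0,"twist":0},{"tx":-3.4,"ty":-3.4,"tz":0,"twist":0},{"tx":-3.4,"ty":-3.4,"tz":0,"twist":0}]}}

```text
time: 1.75
eef_pos: [383.8, 111.4, 304.1]
tcp_rot: [3.141, 0.001, 2.875]
wrist_force: [0.5, 0.7, -0.1]
grip_width: -0.003
```

{"op": "apply_moves", "data": {"increments": [{"tx":-3.5,"ty":-3.4,"tz":0,"twist":0},{"tx":-3.5,"ty":-3.4,"tz":0,"twist":0},{"tx":-3.5,"ty":-3.4,"tz":0,"twist":0},{"tx":-3.5,"ty":-3.4,"tz":2,"twist":0},{"tx":-3.5,"ty":-3.4,"tz":3,"twist":0},{"tx":0,"ty":0,"tz":4,"twist":0},{"tx":0,"ty":0,"tz":3,"twist":0},{"tx":0,"ty":0,"tz":2,"twist":0},{"tx":0,"ty":0,"tz":0,"twist":0},{"tx":0,"ty":0,"tz":0,"twist":0}]}}

```text
time: 3.0
eef_pos: [507.7, -97.3, 164.7]
tcp_rot: [-3.142, 0.001, 2.875]
wrist_force: [-0.1, -0.3, -0.3]
grip_width: 0.004
```

```bash
python3 -c "
from h import *
snap('top','t1');snap('side','s1');o=r.get_obs();print(o['time'],o['eef_pos'],o['wrist_force'],o['q'])"
```

```text
3.1 [507.79150415 -97.30477675 164.98872189] [ 0.91663792 -0.32248003  0.12879371] [-3.51731233e-01  2.83915059e-01 -3.13888718e-01  9.71184648e-01
 -6.35728164e-06 -8.50380361e-02]
```

View pics/s1.png

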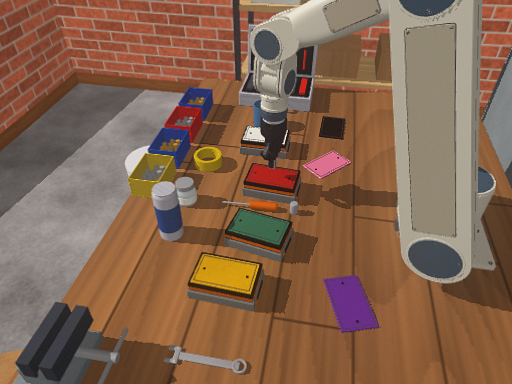

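The closed fingertips are over the red plate, at about (271,165). I'll lower slowly while watching the force.

{"op": "apply_moves", "data": {"increments": [{"tx":0,"ty":0,"tz":1,"twist":0},{"tx":0,"ty":0,"tz":1,"twist":0},{"tx":0,"ty":0,"tz":0.5,"twist":0},{"tx":0,"ty":0,"tz":0.3,"twist":0},{"tx":0,"ty":0,"tz":0.2,"twist":0},{"tx":0,"ty":0,"tz":0.2,"twist":0},{"tx":0,"ty":0,"tz":0.2,"twist":0},{"tx":0,"ty":0,"tz":0.2,"twist":0},{"tx":0,"ty":0,"tz":0,"twist":0},{"tx":0,"ty":0,"tz":0,"twist":0}]}}

```text
time: 4.35
eef_pos: [507.4, -97.2, 128.1]
tcp_rot: [-3.142, 0.0, 2.875]
wrist_force: [-1.1, 0.7, 2.8]
grip_width: 0.006
```

{"op": "apply_moves", "data": {"increments": [{"tx":0,"ty":0,"tz":0.2,"twist":0},{"tx":0,"ty":0,"tz":0.2,"twist":0},{"tx":0,"ty":0,"tz":0.2,"twist":0},{"tx":0,"ty":0,"tz":0.2,"twist":0},{"tx":0,"ty":0,"tz":0.2,"twist":0},{"tx":0,"ty":0,"tz":0,"twist":0}]}}

```text
time: 5.1
eef_pos: [507.4, -97.2, 117.8]
tcp_rot: [3.142, 0.0, 2.875]
wrist_force: [0.6, 0.2, 3.8]
grip_width: 0.003
```

{"op": "apply_moves", "data": {"increments": [{"tx":0,"ty":0,"tz":0.1,"twist":0},{"tx":0,"ty":0,"tz":0.1,"twist":0},{"tx":0,"ty":0,"tz":0,"twist":0}]}}

```text
time: 5.48
eef_pos: [507.4, -97.2, 116.0]
tcp_rot: [-3.142, 0.0, 2.875]
wrist_force: [-0.8, 0.2, 6.1]
grip_width: 0.0
```

{"op": "apply_moves", "data": {"increments": [{"tx":0,"ty":0,"tz":0.1,"twist":0},{"tx":0,"ty":0,"tz":0.05,"twist":0},{"tx":0,"ty":0,"tz":0,"twist":0}]}}

```text
time: 5.85
eef_pos: [507.4, -97.2, 114.7]
tcp_rot: [-3.142, 0.001, 2.875]
wrist_force: [-1.1, -0.0, 8.4]
grip_width: -0.003
```

Force is now rising at about 2 N/mm (8.4 N), so the pad is on its stop. I'll lift and go to yellow.

{"op": "apply_moves", "data": {"increments": [{"tx":0,"ty":0,"tz":-0.3,"twist":0},{"tx":0,"ty":0,"tz":-0.5,"twist":0},{"tx":0,"ty":0,"tz":-1.5,"twist":0},{"tx":0,"ty":0,"tz":-3,"twist":0},{"tx":0,"ty":0,"tz":-4,"twist":0},{"tx":0,"ty":0,"tz":-3,"twist":0},{"tx":0,"ty":0,"tz":0,"twist":0}]}}

```text
time: 6.72
eef_pos: [508.0, -97.4, 240.2]
tcp_rot: [-3.141, 0.004, 2.875]
wrist_force: [-0.7, 0.8, 0.5]
grip_width: 0.003
```

{"op": "apply_moves", "data": {"increments": [{"tx":0.5,"ty":4,"tz":0,"twist":0},{"tx":0.5,"ty":4,"tz":0,"twist":0},{"tx":0.5,"ty":4,"tz":0,"twist":0},{"tx":0.5,"ty":4,"tz":0,"twist":0},{"tx":0.5,"ty":4,"tz":0,"twist":0},{"tx":0.5,"ty":4,"tz":0,"twist":0},{"tx":0.5,"ty":4,"tz":0,"twist":0},{"tx":0.5,"ty":4,"tz":0,"twist":0},{"tx":0.8,"ty":4,"tz":0,"twist":0},{"tx":0.5,"ty":3.5,"tz":0,"twist":0}]}}

```text
time: 7.98
eef_pos: [559.9, 299.2, 236.5]
tcp_rot: [-3.141, -0.001, 2.875]
wrist_force: [0.2, -0.7, -0.5]
grip_width: 0.0
```

```bash
python3 -c "
from seg import *
snap('top','t2');snap('side','s2');o=r.get_obs();print(o['time'],o['eef_pos'],o['wrist_force'],o['q'])
seg('t2','s2',46,['red'])
seg('t2','s2',58,['green'])"
```

```text
8.075 [559.87996102 300.56670849 236.06774485] [-0.10748959 -0.03649931  0.03674681] [3.60530422e-01 4.29552759e-01 1.05088326e-01 1.24787920e+00
 6.03486312e-04 6.24339440e-01]
top red [ 266  171   27   42 1020] [ 506. -102.] [ 507. -102.] [ 92. 149.] 85.5
side red [246 167  52  25 861] [506. -96.] [507. -98.] [ 92. 150.] 85.2
top green [ 202  169   32   46 1081] [509. 124.] [509. 124.] [ 94. 154.] 79.1
side green [ 230  209   59   36 1252] [507. 128.] [510. 126.] [ 91. 149.] 79.4
```

View pics/s2.png

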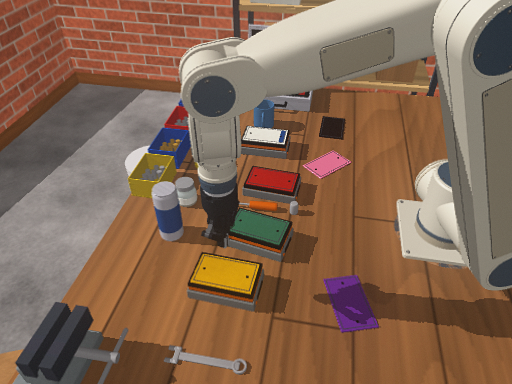

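Red now sits lower with its orange band sunk in and hasn't shifted. The tip is above yellow at about (218,240) in the picture, 236 mm up. Pressing yellow next.

{"op": "apply_moves", "data": {"increments": [{"tx":0,"ty":0,"tz":2,"twist":0},{"tx":0,"ty":0,"tz":4,"twist":0},{"tx":0,"ty":0,"tz":2,"twist":0},{"tx":0,"ty":0,"tz":1,"twist":0},{"tx":0,"ty":0,"tz":0.6,"twist":0},{"tx":0,"ty":0,"tz":0.2,"twist":0},{"tx":0,"ty":0,"tz":0.2,"twist":0},{"tx":0,"ty":0,"tz":0.2,"twist":0},{"tx":0,"ty":0,"tz":0.2,"twist":0},{"tx":0,"ty":0,"tz":0,"twist":0}]}}

```text
time: 9.32
eef_pos: [560.3, 297.8, 133.3]
tcp_rot: [-3.142, -0.0, 2.875]
wrist_force: [-0.6, 0.0, 0.6]
grip_width: 0.003
```

```bash
python3 -c "
from seg import *
snap('side','s3');o=r.get_obs();print(o['time'],o['eef_pos'],o['wrist_force'])"
```

```text
9.375 [560.31954049 297.8229175  133.37189162] [ 0.62296339  0.09585866 -0.17369919]
```

View pics/s3.png

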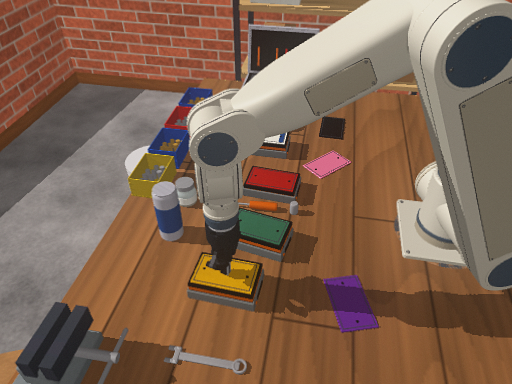

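The tip is just above the centre of the yellow plate (218,268). Next I'll lower to 115 in slow steps.

{"op": "apply_moves", "data": {"increments": [{"tx":0,"ty":0,"tz":0.2,"twist":0},{"tx":0,"ty":0,"tz":0.2,"twist":0},{"tx":0,"ty":0,"tz":0.2,"twist":0},{"tx":0,"ty":0,"tz":0.2,"twist":0},{"tx":0,"ty":0,"tz":0.2,"twist":0},{"tx":0,"ty":0,"tz":0.2,"twist":0},{"tx":0,"ty":0,"tz":0.2,"twist":0},{"tx":0,"ty":0,"tz":0.2,"twist":0},{"tx":0,"ty":0,"tz":0,"twist":0}]}}

```text
time: 10.5
eef_pos: [560.4, 297.8, 117.3]
tcp_rot: [3.142, 0.0, 2.875]
wrist_force: [-0.0, 0.1, 4.1]
grip_width: -0.0
```

{"op": "apply_moves", "data": {"increments": [{"tx":0,"ty":0,"tz":0.1,"twist":0},{"tx":0,"ty":0,"tz":0,"twist":0}]}}

```text
time: 10.75
eef_pos: [560.4, 297.8, 116.5]
tcp_rot: [3.141, 0.0, 2.875]
wrist_force: [0.2, -0.1, 5.6]
grip_width: -0.001
```

{"op": "apply_moves", "data": {"increments": [{"tx":0,"ty":0,"tz":0.1,"twist":0},{"tx":0,"ty":0,"tz":0.1,"twist":0},{"tx":0,"ty":0,"tz":0,"twist":0}]}}

```text
time: 11.12
eef_pos: [560.4, 297.8, 114.9]
tcp_rot: [3.141, 0.0, 2.875]
wrist_force: [-1.1, -0.3, 7.6]
grip_width: 0.001
```

{"op": "apply_moves", "data": {"increments": [{"tx":0,"ty":0,"tz":-0.3,"twist":0},{"tx":0,"ty":0,"tz":-0.5,"twist":0},{"tx":0,"ty":0,"tz":-1.5,"twist":0},{"tx":0,"ty":0,"tz":-3,"twist":0},{"tx":0,"ty":0,"tz":-4,"twist":0},{"tx":0,"ty":0,"tz":-3,"twist":0},{"tx":0,"ty":0,"tz":0,"twist":0}]}}

```text
time: 12.0
eef_pos: [561.0, 298.1, 240.7]
tcp_rot: [3.139, 0.004, 2.875]
wrist_force: [0.5, 0.5, -0.6]
grip_width: 0.001
```

{"op": "apply_moves", "data": {"increments": [{"tx":-1.1,"ty":-4,"tz":0,"twist":0},{"tx":-1.1,"ty":-4,"tz":0,"twist":0},{"tx":-1.1,"ty":-4,"tz":0,"twist":0},{"tx":-1.1,"ty":-4,"tz":0,"twist":0},{"tx":-1.1,"ty":-4,"tz":0,"twist":0},{"tx":-1.1,"ty":-4,"tz":0,"twist":0},{"tx":-1.1,"ty":-4,"tz":0,"twist":0},{"tx":-1.1,"ty":-4,"tz":0,"twist":0},{"tx":-1.1,"ty":-4,"tz":0,"twist":0},{"tx":-1.1,"ty":-4,"tz":0,"twist":0}]}}

```text
time: 13.25
eef_pos: [560.5, -118.3, 236.8]
tcp_rot: [3.142, -0.001, 2.875]
wrist_force: [0.3, 0.5, 0.1]
grip_width: 0.002
```

{"op": "apply_moves", "data": {"increments": [{"tx":-1.2,"ty":-4,"tz":0,"twist":0},{"tx":-1.2,"ty":-4,"tz":0,"twist":0},{"tx":-1.2,"ty":-4,"tz":0,"twist":0},{"tx":-1.2,"ty":-4,"tz":0,"twist":0},{"tx":-1.3,"ty":-4.2,"tz":0,"twist":0},{"tx":0,"ty":0,"tz":0,"twist":0},{"tx":0,"ty":0,"tz":0,"twist":0}]}}

```text
time: 14.12
eef_pos: [566.2, -327.6, 236.6]
tcp_rot: [3.141, -0.001, 2.874]
wrist_force: [0.4, 0.3, -0.1]
grip_width: 0.001
```

```bash
python3 -c "
from seg import *
snap('top','t4');snap('side','s4');o=r.get_obs();print(o['time'],o['eef_pos'],o['wrist_force'],o['q'])
seg('t4','s4',46,['red','yellow'])
seg('t4','s4',58,['green'])"
```

```text
14.225 [ 566.5206962  -326.8757419   237.23749826] [-0.08072199  0.19206379 -0.0471277 ] [-6.51550709e-01  4.60516952e-01  1.59147680e-01  1.27019104e+00
  1.62859224e-04 -3.85684452e-01]
top red [ 266  171   27   42 1020] [ 506. -102.] [ 507. -102.] [ 92. 149.] 85.5
top yellow [158 159  27  41 969] [559. 296.] [561. 296.] [ 90. 148.] 86.7
side red [246 167  52  25 859] [506. -97.] [507. -98.] [ 92. 149.] 85.2
side yellow [ 191  257   68   40 1810] [560. 301.] [561. 299.] [ 91. 149.] 86.7
top green [ 202  169   32   46 1082] [509. 124.] [509. 124.] [ 94. 154.] 79.1
side green [ 229  209   60   36 1244] [507. 128.] [510. 127.] [ 91. 149.] 79.1
```

View pics/s4.png

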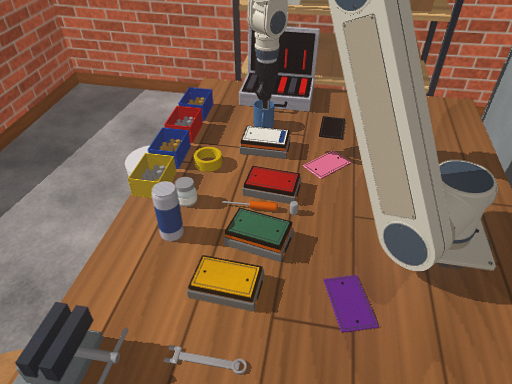

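Red and yellow are down with no band showing and neither has shifted. Now white: the hand is above it in the picture, around (262,100).

{"op": "apply_moves", "data": {"increments": [{"tx":0,"ty":0,"tz":2,"twist":0},{"tx":0,"ty":0,"tz":4,"twist":0},{"tx":0,"ty":0,"tz":2,"twist":0},{"tx":0,"ty":0,"tz":1,"twist":0},{"tx":0,"ty":0,"tz":0.6,"twist":0},{"tx":0,"ty":0,"tz":0.2,"twist":0},{"tx":0,"ty":0,"tz":0.2,"twist":0},{"tx":0,"ty":0,"tz":0.2,"twist":0},{"tx":0,"ty":0,"tz":0.2,"twist":0},{"tx":0,"ty":0,"tz":0,"twist":0}]}}

```text
time: 15.48
eef_pos: [566.5, -328.0, 133.3]
tcp_rot: [3.142, -0.0, 2.875]
wrist_force: [-0.1, -0.4, -0.5]
grip_width: -0.003
```

```bash
python3 -c "
from seg import *
snap('side','s5');snap('top','t5');o=r.get_obs();print(o['time'],o['eef_pos'],o['wrist_force'])
a=cv2.imread('pics/s5.png')[60:210,190:350];b=cv2.imread('pics/t5.png')[100:250,260:420]
cv2.imwrite('pics/z5.png',cv2.resize(np.hstack([a,b]),None,fx=2.4,fy=2.4))"
```

```text
15.575 [ 566.57274091 -328.02090609  133.40014906] [-0.049042    0.49966447  0.89613785]
```

View pics/z5.png

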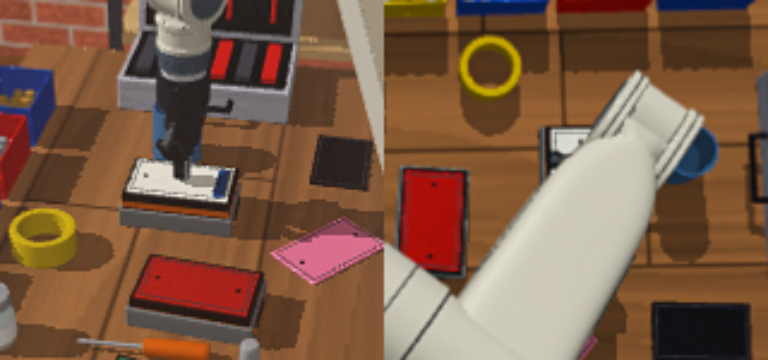

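The tip is just above the white plate's centre and its pad is still up, with the orange band showing.

{"op": "apply_moves", "data": {"increments": [{"tx":0,"ty":0,"tz":0.2,"twist":0},{"tx":0,"ty":0,"tz":0.2,"twist":0},{"tx":0,"ty":0,"tz":0.2,"twist":0},{"tx":0,"ty":0,"tz":0.2,"twist":0},{"tx":0,"ty":0,"tz":0.2,"twist":0},{"tx":0,"ty":0,"tz":0.2,"twist":0},{"tx":0,"ty":0,"tz":0.2,"twist":0},{"tx":0,"ty":0,"tz":0.2,"twist":0},{"tx":0,"ty":0,"tz":0,"twist":0}]}}

```text
time: 16.7
eef_pos: [566.6, -328.0, 117.3]
tcp_rot: [-3.142, 0.0, 2.875]
wrist_force: [-0.3, -1.3, 2.3]
grip_width: -0.001
```

{"op": "apply_moves", "data": {"increments": [{"tx":0,"ty":0,"tz":0.1,"twist":0},{"tx":0,"ty":0,"tz":0.1,"twist":0},{"tx":0,"ty":0,"tz":0,"twist":0}]}}

```text
time: 17.08
eef_pos: [566.6, -328.0, 115.7]
tcp_rot: [-3.141, 0.0, 2.875]
wrist_force: [-0.6, -0.3, 6.0]
grip_width: 0.002
```

{"op": "apply_moves", "data": {"increments": [{"tx":0,"ty":0,"tz":0.05,"twist":0},{"tx":0,"ty":0,"tz":0.05,"twist":0},{"tx":0,"ty":0,"tz":0,"twist":0}]}}

```text
time: 17.45
eef_pos: [566.6, -328.0, 114.9]
tcp_rot: [-3.141, 0.001, 2.875]
wrist_force: [-0.6, 1.2, 7.9]
grip_width: 0.0
```

{"op": "apply_moves", "data": {"increments": [{"tx":0,"ty":0,"tz":-0.3,"twist":0},{"tx":0,"ty":0,"tz":-0.5,"twist":0},{"tx":0,"ty":0,"tz":-1.5,"twist":0},{"tx":0,"ty":0,"tz":-3,"twist":0},{"tx":0,"ty":0,"tz":-4,"twist":0},{"tx":0,"ty":0,"tz":-5,"twist":0},{"tx":3,"ty":0,"tz":-3,"twist":0},{"tx":4,"ty":0,"tz":-2,"twist":0},{"tx":3,"ty":0,"tz":0,"twist":0},{"tx":0,"ty":0,"tz":0,"twist":0}]}}

```text
time: 18.7
eef_pos: [468.7, -301.1, 309.2]
tcp_rot: [-3.141, 0.001, 2.874]
wrist_force: [0.8, 0.3, 0.9]
grip_width: 0.004
```

```bash
python3 -c "
from seg import *
snap('side','s6');snap('top','t6');o=r.get_obs();print(o['time'],o['eef_pos'],o['wrist_force'],np.abs(o['qd']).max())
seg('t6','s6',46,['red','yellow','white'])
seg('t6','s6',58,['green'])
a=cv2.imread('pics/s6.png')[90:310,180:340];b=cv2.imread('pics/t6.png')[100:320,140:420]
cv2.imwrite('pics/z6.png',cv2.resize(np.hstack([a,b]),None,fx=1.8,fy=1.8,interpolation=cv2.INTER_CUBIC))"
```

```text
18.8 [ 470.29812408 -301.74763286  308.09292774] [-0.21208024 -1.14362814 -0.12226673] 0.024687575024366918
top red [ 266  171   27   42 1020] [ 506. -102.] [ 507. -102.] [ 92. 149.] 85.5
top yellow [158 159  27  41 969] [559. 296.] [561. 296.] [ 90. 148.] 86.7
top white [329 155  27  35 670] [ 586. -328.] [ 575. -334.] [126.  94.] 0.1
side red [246 167  52  25 861] [506. -96.] [507. -98.] [ 92. 150.] 85.2
side yellow [ 191  257   68   40 1810] [560. 301.] [561. 299.] [ 91. 149.] 86.7
side white [ 243  100   45   47 1129] [ 584. -403.] [ 572. -440.] [152. 324.] 2.4
top green [ 202  169   32   46 1083] [509. 124.] [509. 124.] [ 94. 154.] 78.9
side green [ 229  209   60   36 1246] [507. 128.] [510. 127.] [ 91. 149.] 79.0
```

View pics/z6.png

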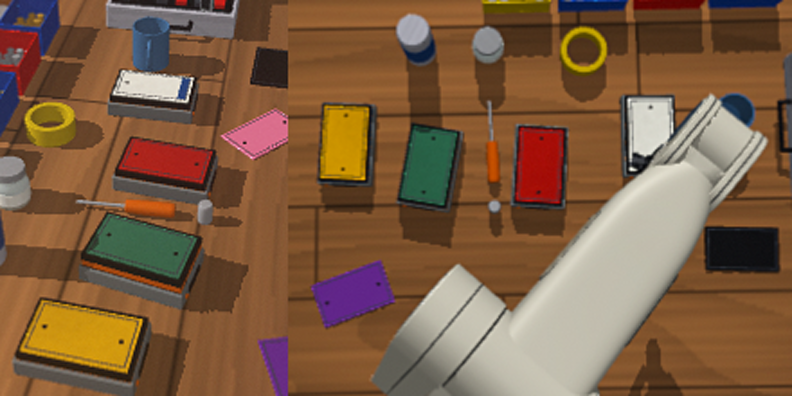

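All three pads are down with their bands sunk. The green pad is still up with its band showing, nothing else has moved, and the hand is clear.

```bash
python3 -c "
from workcell import r
print(r.hand_in())"
```

```text
the job is handed in; nothing more can be done
None
```

I pressed the red, yellow and white plates in that order, near their centres with the closed fingertips, and handed the job in at about 19 s.

- **Pressing:** I pressed each plate until the force rose past 6 N, peaking at 8.4 N on red, 7.6 N on yellow and 7.9 N on white. The tip was then at about 42 mm, which fits a pad on its stop with the cushion squeezed.
- **Last pictures:** All three orange bands had sunk into their housings, while green's was still showing. Red, yellow and green measured within about 1 mm of where they started, and the bystanders in view looked unmoved.
- **Hand:** It finished clear of everything, about 235 mm above the table at the tip. The force reading was only noise.
- **Could not fully check:** I couldn't measure the white plate's final position. In the side view the colour mask merged it with the blue mug, and in the top view the arm partly covered it. By eye it was seated and down.

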